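# Put the bisque lids back on their own pots

### The arm

A 6-joint arm with a two-finger parallel gripper is mounted at the origin on the work surface. World frame = base frame: x ahead of the robot, y to its left, z up, the work surface at z = 0. Lengths are in m, angles in rad, forces in N, time in s.
With the tool pointing down it reaches from about 0.375 to 0.9 m from the base axis. Payload 3.1 kg.
Tool frame: the origin (TCP) lies on the centre line of the jaws, within the pads' length; the fingertips stand robot.tip_reach ahead of it and the grasp point (between the pads) lies 8 mm behind it (robot.tip_reach is the distance from the TCP to the fingertips, in m); z points along the fingers, y is the line along which they close (so a half turn about z gives the same grasp; the last joint's range is limited). The gripper opens to 87 mm and grips with 3 to 60 N. Pads are 19 mm wide; open, the fingers measure 117 mm over their backs; the gripper's body (75 mm by 190 mm) begins 51 mm behind the grasp point.
Start: joints at [-1.361, 0.527, 1.433, -0, 1.181, -0.178], TCP at [0.237, -0.578, 0.234] pointing down, gripper open.
Joint ranges: [-3.08, 3.08], [-0.75, 2.2], [0.22, 2.44], [-1.43, 4.57], [0, 2.65], [-2.85, 2.85]. Speed limits (rad/s): [2.79, 2.79, 3.14, 3.14, 3.14, 3.14].

### API

Orientations are given as a unit quaternion [x, y, z, w].
In Python, from rig import robot gives the robot as it stands.
- The arm moves only by the tool jog_arm, never from a script. Its argument "motion" is one flat list of numbers, 7 for each row, row after row: the shift along the tool's x, y, z scaled (see below), then the turn, a rotation vector about the tool's x, y, z scaled (see below), then the gripper's target within -1 to 1 (shut at 1, half-way at 0, fully open at -1). In form: [x, y, z, rx, ry, rz, hand, x, y, z, rx, ry, rz, hand, ...]. A call has 1 to 12 rows; each row shifts and turns the commanded pose from where the row before left it, along the tool's axes as they then stand; what a row does not reach is not made up. The controller multiplies each number of a shift by 4 cm and each number of a turn by 4 degrees. A row lasts 1/8 s, in which the tool goes at most 62.5 mm and 10.7 degrees, less where a joint would pass 70% of its speed; a pose out of reach is approached as far as the arm can. A call with a number of a shift or a turn outside -1 to 1 is refused whole. A call with a gripper value outside its range is refused whole. The fingers move at their own pace and stop on an object; "grip_force" is the grip in N (left out, the last holds). Time passes only in rows, so rows that do not move let the fingers close. It gives the time, the measured TCP pose, the force, the opening and the grip force at its end, in the units of the state.
- robot.get_obs(): the state, without advancing time (a new reading comes with each control period).
- robot.camera(name): name is "side" or "top"; returns the picture (480x640x3 uint8, blue, green, red); there is no depth.
- robot.calibration(name): a dict with "fx", "fy", "cx", "cy" (pixels), "R" (3x3) and "t" (3): a world point X has camera coordinates R X + t. Camera axes: x right, y down, z forward; pixel columns grow to the right and rows downward; lengths in m; the calibration is good to about 2 mm. A picture is of the moment at which its call begins. calibration takes no time and is no camera call.
- robot.hand_in(): hands the job in; it is judged then, once.
The state is a dict: "time": time; "q": joint angles; "joint_velocities": joint speeds; "joint_torque": joint torques, N m; "position": TCP position; "tool_rot": TCP orientation; "ft_force": force on the tool from outside, world axes, zero at the start; "moment": the same for the moment, N m; "grip_width": finger opening in m; "grip_force": force on a finger pad.
Only numpy, scipy, OpenCV 4.12 (cv2) and the standard library are available. Lean on these libraries where they do the work, as an engineer would, in place of code of your own. Each camera call takes 0.05 s, during which the arm holds its last target. There are 200 camera calls.

### The job

The unglazed pots and their lids lie mixed up on the painting table: put each lid on the pot it was made for, large round, small round, square and oblong, so that all four sit flat on the rim with their locating rims down inside the mouth. Bisque chips easily, so set the lids down rather than dropping them. Leave the pots, the half-painted bear and the paint jar standing where they are.

Things in the scene. Friction and masses are not known exactly. Their poses are not given: they have to be found in the camera images.
- large_round_lid: Large round lid, 108 mm across, with a round knob 22 mm across. Lies knob up. Locating rim underneath 10 mm deep, sloping, 21 (bottom) to 18 mm (top) inside the edge; plate from 10 to 18 mm, central knob (grip here) from 18 to 46 mm. Seated, the origin is 10 mm below the pot's rim. Loose, 0.10 to 0.17 kg. Off-white clay. Origin: centre of the underside, z up.
- small_round_lid: Small round lid, 78 mm across, with a round knob 18 mm across. Lies knob up. Locating rim underneath 10 mm deep, sloping, 21 (bottom) to 18 mm (top) inside the edge; plate from 10 to 18 mm, central knob (grip here) from 18 to 46 mm. Seated, the origin is 10 mm below the pot's rim. Loose, 0.05 to 0.095 kg. Off-white clay. Origin: centre of the underside, z up.
- square_lid: Square lid, 94 x 94 mm, corners rounded, square knob 20 x 20 mm; all sides parallel to x and y. Lies knob up. Locating rim underneath 10 mm deep, sloping, 21 (bottom) to 18 mm (top) inside the edge; plate from 10 to 18 mm, central knob (grip here) from 18 to 46 mm. Seated, the origin is 10 mm below the pot's rim. Loose, 0.09 to 0.16 kg. Off-white clay. Origin: centre of the underside, z up.
- oblong_lid: Oblong lid, round-ended, 128 (x) x 78 mm (y), bar knob 44 (x) x 16 mm (y). Lies knob up. Locating rim underneath 10 mm deep, sloping, 21 (bottom) to 18 mm (top) inside the edge; plate from 10 to 18 mm, central knob (grip here) from 18 to 46 mm. Seated, the origin is 10 mm below the pot's rim. Loose, 0.09 to 0.16 kg. Off-white clay. Origin: centre of the underside, z up.
- large_round_pot: Large round open pot, 104 mm across the rim, mouth 86 mm, 74 mm tall; rim 9 mm wide. The lid's locating rim has 10 mm of play all round at its bottom, 7 mm at its top. Loose, upright, 0.18 to 0.55 kg. Off-white clay. Origin: centre of the underside, z up.
- small_round_pot: Small round open pot, 74 mm across the rim, mouth 56 mm, 66 mm tall; rim 9 mm wide. The lid's locating rim has 10 mm of play all round at its bottom, 7 mm at its top. Loose, upright, 0.18 to 0.55 kg. Off-white clay. Origin: centre of the underside, z up.
- square_pot: Square open pot, 90 x 90 mm at the rim, mouth 72 x 72 mm, 60 mm tall; x and y run parallel to the sides; rim 9 mm wide. The lid's locating rim has 10 mm of play all round at its bottom, 7 mm at its top. Loose, upright, 0.18 to 0.55 kg. Off-white clay. Origin: centre of the underside, z up.
- oblong_pot: Oblong open pot with half-round ends, 124 mm long (x) and 74 mm wide (y) at the rim, mouth 106 x 56 mm, 52 mm tall; rim 9 mm wide. The lid's locating rim has 10 mm of play all round at its bottom, 7 mm at its top. Loose, upright, 0.18 to 0.55 kg. Off-white clay. Origin: centre of the underside, z up.
- clay_bear: Half-painted clay bear, blue and white, about 52 mm across and 82 mm tall, sitting loose on the table among the pots. Origin: centre of the underside, z up.
- paint_jar: Closed jar of blue paint with a white cap, 42 mm across and 52 mm tall, standing loose among the pots. Origin: centre of the underside, z up.
Things that resemble listed ones, but are neither listed nor needed, are in the scene too. What is shaped like the small_round_lid but green or red is not meant. What is shaped like the large_round_lid but black is not meant.

How it is judged:
By the outcome, as a careful person would: the job done as asked, in the order asked, and still so for the second after the job is handed in, with the robot touching nothing.
It also fails if it takes over 99 s, if anything falls off the work surface, if the arm or the gripper's body presses on something with over 40 N, if the wrist force passes 120 N, or if a joint passes its speed limit or range.

## Working session

There is one attempt and no reset: what is moved stays moved. The work goes in short steps, Python scripts to look and compute and a tool call to move; the robot and the scene stay as the last step left them, time stands still between calls to the robot, and variables do not carry over. Pictures are saved under pics/ and viewed, at most 14 in all, crops included, and the job is handed in when it is done.

Besides the shell and the picture viewer there is one more tool, called after "Call:" as name(argument=value, ...), one argument or row to a line, values as JSON. jog_arm: Moves the arm, as the interface text tells. Shifts and turns lie within -1 to 1; 1 stands for 4 cm of shift or 4 degrees of turn. Its arguments: {"type":"object","properties":{"motion":{"type":"array","items":{"type":"number"}},"grip_force":{"type":"number"}},"required":["motion"]}

```bash
mkdir -p pics; python3 - <<'E'
from rig import robot
import cv2
for n in("top","side"):
    cv2.imwrite(f"pics/{n}0.png",robot.camera(n)); c=robot.calibration(n); print(n,c)
print(robot.get_obs(),robot.tip_reach)
E
```

```text
top {'fx': 577.0756031591359, 'fy': 577.0756031591359, 'cx': 317.28940635063725, 'cy': 244.56734827790288, 'R': array([[-0.00534679, -0.99982458,  0.01795033],
       [-0.99936791,  0.00471174, -0.03523618],
       [ 0.03514542, -0.01812739, -0.99921779]]), 't': array([-0.01112907,  0.50955204,  1.52795446])}
side {'fx': 589.5626012893605, 'fy': 589.5626012893605, 'cx': 319.27356322063554, 'cy': 244.27319990628922, 'R': array([[-0.99743281, -0.07113256, -0.00824305],
       [-0.02963445,  0.51482577, -0.85678248],
       [ 0.06518886, -0.85433868, -0.51561209]]), 't': array([0.50272614, 0.04500885, 1.21665051])}
{'time': 0.1, 'q': array([-1.36047409e+00,  5.28355854e-01,  1.43377419e+00,  2.45026308e-06,
        1.18139578e+00, -1.78510989e-01]), 'joint_velocities': array([-0.00120329, -0.00330932, -0.00175176,  0.00012401, -0.00060047,
        0.00105397]), 'joint_torque': array([-9.91870984e-04, -4.40986168e+01, -1.77150643e+01,  6.32880209e-02,
        5.33748942e-02, -5.58662884e-05]), 'position': array([ 0.23682968, -0.5777039 ,  0.23268012]), 'tool_rot': array([ 9.81160175e-01,  1.93193623e-01, -1.42406524e-05, -9.66479814e-04]), 'ft_force': array([ 0.03730696,  0.54109783, -1.25727536]), 'moment': array([-0.01331303,  0.02147286, -0.02913511]), 'grip_force': 0.0, 'grip_width': 0.08675621232492362} 0.011
```

View pics/top0.png

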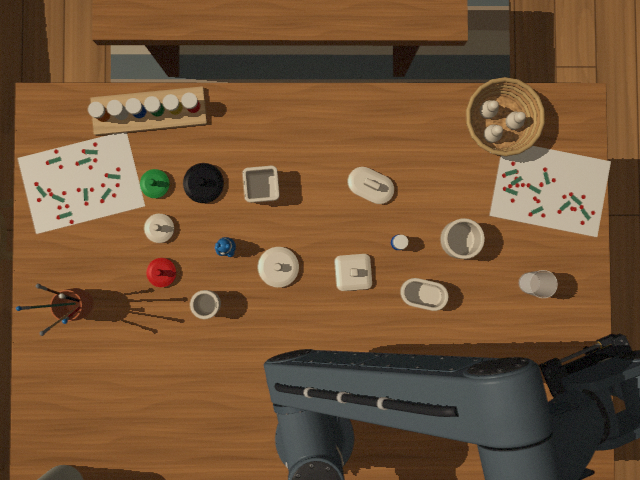

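View pics/side0.png

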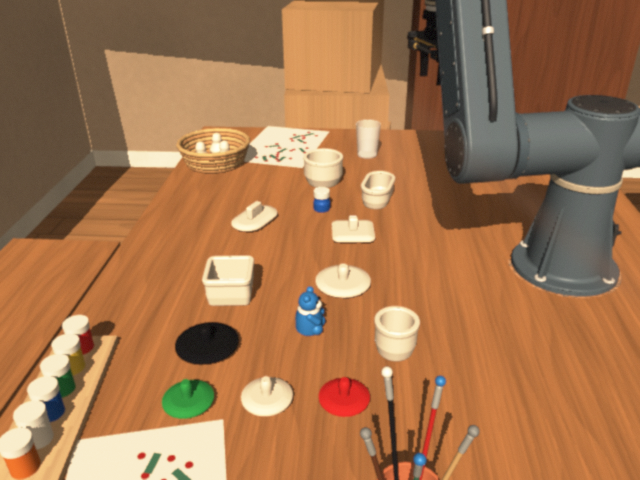

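The top view shows these lids:
- small round at (159,228)
- large round at (279,267)
- square at (353,272)
- oblong at (371,185)

And these pots:
- small round at (204,305)
- square at (261,184)
- large round at (463,238)
- oblong at (425,294)

The bear is at (226,247) and the jar at (400,242). The side view confirms that all the lids lie knob up.

```bash
cat > h.py <<'E'
from rig import robot
import cv2,numpy as np
def ray(n,px,z):
    c=robot.calibration(n);R=c['R'];C=-R.T@c['t'];p=np.atleast_2d(np.asarray(px,float))
    d=np.c_[(p[:,0]-c['cx'])/c['fx'],(p[:,1]-c['cy'])/c['fy'],np.ones(len(p))]@R
    return (C+d*((z-C[2])/d[:,2])[:,None])
def proj(n,X):
    c=robot.calibration(n);Y=np.atleast_2d(X)@c['R'].T+c['t']
    return np.c_[c['fx']*Y[:,0]/Y[:,2]+c['cx'],c['fy']*Y[:,1]/Y[:,2]+c['cy']]
E
python3 - <<'E'
from h import *
im=cv2.imread("pics/top0.png");h=cv2.cvtColor(im,cv2.COLOR_BGR2HSV)
m=((h[...,1]<95)&(h[...,2]>110)).astype(np.uint8)*255
obj=dict(LL=(279,267,.018),SL=(159,228,.018),QL=(353,272,.018),OL=(371,185,.018),LP=(463,238,.074),SP=(204,305,.066),QP=(261,184,.060),OP=(425,294,.052))
cs,_=cv2.findContours(m,cv2.RETR_EXTERNAL,cv2.CHAIN_APPROX_NONE)
big=cv2.resize(im,None,fx=4,fy=4,interpolation=cv2.INTER_CUBIC)
tiles=[]
for k,(u,v,z) in obj.items():
    c=max(cs,key=lambda c:(cv2.pointPolygonTest(c,(u,v),True)>-12)*cv2.contourArea(c))
    X=(ray("top",c[:,0]+0.,z)[:,:2]*1000).astype(np.float32)
    r=cv2.minAreaRect(X);e=cv2.minEnclosingCircle(X)
    print(k,"rect",np.round(r[0],1),np.round(r[1],1),round(r[2],1),"circ",np.round(e[0],1),round(e[1]*2,1))
    b=big.copy();cv2.drawContours(b,[c*4+2],-1,(0,0,255),1)
    tiles.append(b[v*4-130:v*4+130,u*4-130:u*4+130].copy())
    cv2.putText(tiles[-1],k,(5,20),0,.6,(0,255,0),2)
o=np.vstack([np.hstack(tiles[:4]),np.hstack(tiles[4:])])
cv2.imwrite("pics/tiles.png",cv2.resize(o,(800,400)))
c=robot.calibration("top");print(-c['R'].T@c['t'])
E
```

```text
LL rect [451.8  90.6] [105.6 103. ] 89.7 circ [451.3  91.3] 108.4
SL rect [554.9 405.2] [76.2 74. ] 89.8 circ [555.4 405. ] 78.1
QL rect [ 436.2 -107.1] [93.7 94.9] 4.3 circ [ 437.4 -107.7] 119.0
OL rect [ 667.2 -156.1] [126.2  77.9] 63.1 circ [ 667.2 -156.1] 127.2
LP rect [ 522.4 -385. ] [110.8 102.7] 89.3 circ [ 520.9 -384.4] 112.2
SP rect [357.4 276.7] [71.2 71.1] 0.0 circ [357.1 276.4] 73.3
QP rect [666.  132.6] [90.1 89.2] 4.0 circ [666.1 133. ] 114.2
OP rect [ 379.  -288.8] [124.3  73.6] 77.6 circ [ 378.6 -288.7] 124.7
[0.45546985 0.01416983 1.54491372]
```

View pics/tiles.png

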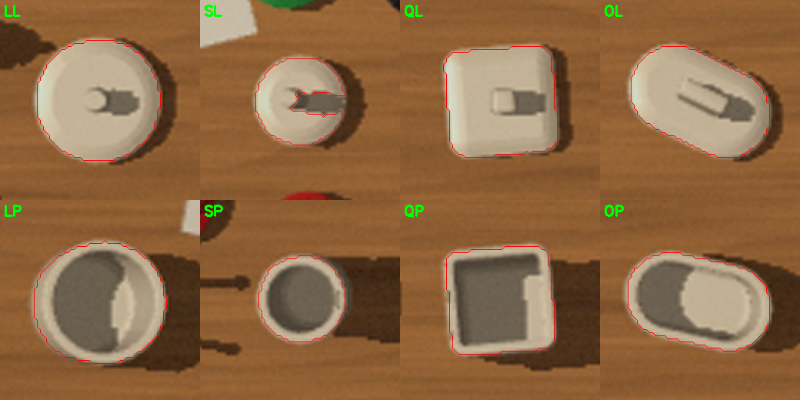

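The contours match the stated sizes, so poses on the planes at the known heights should be good. The large round pot's contour includes some outer wall, so I take its centre from the far rim: (0.522, -0.388). Next I work out the moves.

```bash
cat >> h.py <<'E'
def go(x,y,z,psi=None):
    from scipy.spatial.transform import Rotation as Ro
    o=robot.get_obs();R=Ro.from_quat(o['tool_rot']);M=R.as_matrix();p=o['position']
    d=M.T@(np.array([x,y,z])-p)/.04
    ps=np.degrees(np.arctan2(M[1,1],M[0,1]))
    tilt=R.inv()*Ro.from_matrix(np.array([[-np.sin(np.radians(ps)),np.cos(np.radians(ps)),0],[np.cos(np.radians(ps)),np.sin(np.radians(ps)),0],[0,0,-1]]).T if 0 else M)
    print("units",np.round(d,2),"psi",round(ps,2),"turn units",None if psi is None else round((ps-psi)/4,2),
     "tilt",np.round(M[:2,2],3),"pos",np.round(p,4),"F",np.round(o['ft_force'],1),"w",round(o['grip_width'],4),"t",round(o['time'],2))
E
sed -i '/tilt=R.inv/d' h.py
python3 -c "
from h import *
go(.4515,.091,.11)"
```

```text
units [ 11.3  -13.43   3.1 ] psi -67.72 turn units None tilt [-0.     0.002] pos [ 0.2368 -0.5777  0.2327] F [ 0.   0.5 -1.3] w 0.0868 t 0.1
```

Call:
jog_arm(
  motion=[0.35,-0.45,0,0,0,0,-1,0.75,-0.9,0,0,0,0,0,0.75,-0.9,0,0,0,0,0,0.75,-0.9,0,0,0,0,0,0.75,-0.9,0,0,0,0,0,0.75,-0.9,0,0,0,0,0,0.75,-0.9,0,0,0,0,0,0.75,-0.9,0,0,0,0,0,0.75,-0.9,0,0,0,0,0,0.75,-0.9,0,0,0,0,0,0.75,-0.9,0,0,0,0,0,0.75,-0.9,0,0,0,0,0],
  grip_force=15,
)

```text
time: 1.6
position: [0.3985, -0.0633, 0.2335]
tool_rot: [0.981, 0.193, 0.0, -0.0]
ft_force: [0.6, 0.4, -0.4]
grip_width: 0.0436
grip_force: 0.0
```

Call:
jog_arm(
  motion=[0.75,-0.9,0.4,0,0,0,0,0.75,-0.9,0.8,0,0,0,0,0.75,-0.9,0.8,0,0,0,0,0.4,-0.4,0.7,0,0,0,0,0.05,0,0.4,0,0,0,0,0,0,0,0,0,0,0],
)

```text
time: 2.35
position: [0.4503, 0.0913, 0.1083]
tool_rot: [0.981, 0.194, -0.002, -0.0]
ft_force: [0.6, -0.2, -0.2]
grip_width: 0.0436
grip_force: 0.0
```

```bash
python3 -c "
from h import *
go(.4515,.091,.033)"
```

```text
units [0.03 0.02 1.88] psi -67.67 turn units None tilt [-0.004  0.   ] pos [0.4503 0.0913 0.1083] F [ 0.6 -0.2 -0.2] w 0.0436 t 2.35
```

Call:
jog_arm(
  motion=[0.03,0.02,0.6,0,0,0,0,0,0,0.6,0,0,0,0,0,0,0.4,0,0,0,0,0,0,0.28,0,0,0,0,0,0,0,0,0,0,0.5,0,0,0,0,0,0,1,0,0,0,0,0,0,1,0,0,0,0,0,0,1],
)

```text
time: 3.35
position: [0.4529, 0.0907, 0.0349]
tool_rot: [0.981, 0.193, 0.0, 0.0]
ft_force: [-1.6, -0.1, 3.8]
grip_width: 0.0205
grip_force: 15.0
```

Call:
jog_arm(
  motion=[0,0,-0.2,0,0,0,1,0,0,-0.7,0,0,0,1,0,0,-0.9,0,0,0,1,0,0,-0.9,0,0,0,1,0,0,-0.7,0,0,0,1,0,0,0,0,0,0,1],
)

```text
time: 4.1
position: [0.454, 0.0906, 0.1724]
tool_rot: [0.981, 0.193, 0.003, 0.001]
ft_force: [-0.6, -0.0, -1.7]
grip_width: 0.0209
grip_force: 15.0
```

```bash
python3 -c "
from h import *
go(.522,-.3885,.17)
cv2.imwrite('pics/a.png',robot.camera('side')[60:460,120:560])"
```

```text
units [-2.97 11.73  0.07] psi -67.71 turn units None tilt [ 0.006 -0.   ] pos [0.454  0.0906 0.1724] F [-0.6 -0.  -1.7] w 0.0209 t 4.1
```

View pics/a.png

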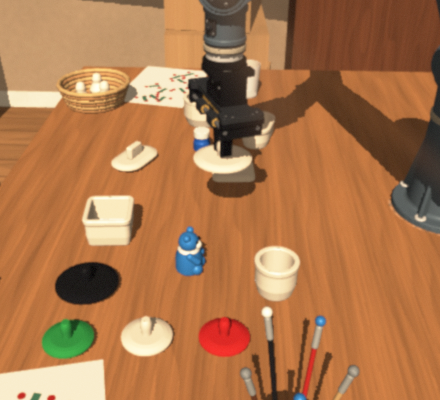

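The large round lid is held level, and the side view shows the knob between the pads. Now I carry it to the large pot.

Call:
jog_arm(
  motion=[-0.15,0.4,0,0,0,0,1,-0.25,0.9,0,0,0,0,1,-0.25,0.95,0,0,0,0,1,-0.25,1,0,0,0,0,1,-0.25,1,0,0,0,0,1,-0.25,1,0,0,0,0,1,-0.25,1,0,0,0,0,1,-0.25,1,0,0,0,0,1,-0.25,1,0,0,0,0,1,-0.25,1,0,0,0,0,1,-0.25,1,0,0,0,0,1,-0.25,1,0,0,0,0,1],
)

```text
time: 5.65
position: [0.5149, -0.3702, 0.1677]
tool_rot: [0.981, 0.193, -0.001, -0.002]
ft_force: [0.6, -1.4, -1.4]
grip_width: 0.0205
grip_force: 15.0
```

Call:
jog_arm(
  motion=[-0.1,0.35,0,0,0,0,1,0,0.13,0.1,0,0,0,1,0,0,0,0,0,0,1,0,0,0,0,0,0,1],
)

```text
time: 6.15
position: [0.5193, -0.3873, 0.166]
tool_rot: [0.981, 0.194, -0.0, -0.001]
ft_force: [0.2, 0.1, -1.1]
grip_width: 0.0206
grip_force: 15.0
```

```bash
python3 -c "
from h import *
go(.522,-.3885,.099)
cv2.imwrite('pics/b.png',robot.camera('top')[150:350,380:580].repeat(2,0).repeat(2,1))"
```

```text
units [0.05 0.06 1.67] psi -67.65 turn units None tilt [-0.001  0.002] pos [ 0.5193 -0.3873  0.166 ] F [ 0.2  0.1 -1.1] w 0.0206 t 6.15
```

View pics/b.png

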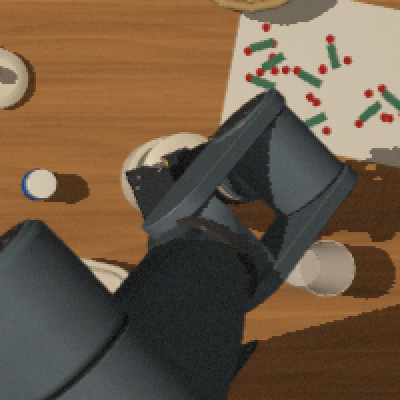

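The arm hides most of the pot from the top camera, so I lower gently by force.

Call:
jog_arm(
  motion=[0.05,0.06,0.4,0,0,0,1,0,0,0.4,0,0,0,1,0,0,0.3,0,0,0,1,0,0,0.2,0,0,0,1,0,0,0.15,0,0,0,1,0,0,0.1,0,0,0,1,0,0,0.05,0,0,0,1,0,0,0,0,0,0,1],
)

```text
time: 7.2
position: [0.5223, -0.3907, 0.1025]
tool_rot: [0.981, 0.193, 0.0, 0.0]
ft_force: [0.2, 0.5, -1.3]
grip_width: 0.0208
grip_force: 15.0
```

```bash
python3 -c "
from h import *
go(.522,-.3885,.099)
cv2.imwrite('pics/c.png',cv2.resize(robot.camera('side')[80:280,200:500],None,fx=2.5,fy=2.5))"
```

```text
units [ 0.01 -0.05  0.09] psi -67.73 turn units None tilt [ 0. -0.] pos [ 0.5223 -0.3907  0.1025] F [ 0.2  0.5 -1.3] w 0.0208 t 7.2
```

View pics/c.png

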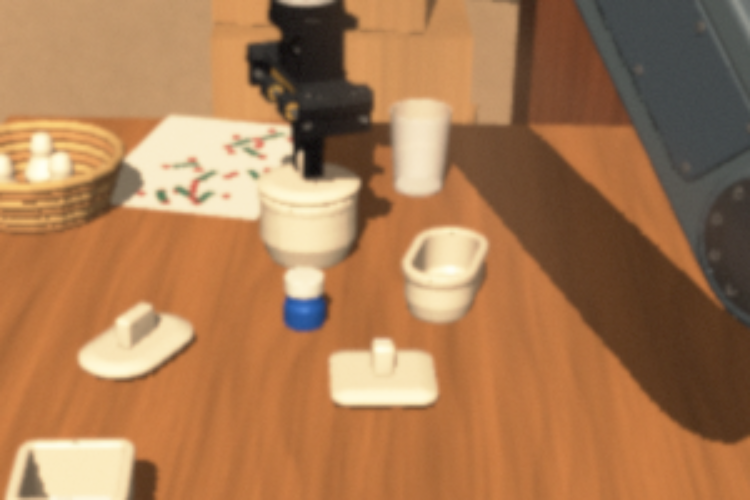

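The side view shows the lid centred just above the rim, with its locating rim already inside the mouth. I lower the last few millimetres.

Call:
jog_arm(
  motion=[0,-0.03,0.05,0,0,0,1,0,0,0.03,0,0,0,1,0,0,0,0,0,0,1],
)

```text
time: 7.62
position: [0.5218, -0.3894, 0.0991]
tool_rot: [0.981, 0.193, -0.0, -0.0]
ft_force: [-0.0, 0.5, -2.0]
grip_width: 0.0206
grip_force: 15.0
```

Call:
jog_arm(
  motion=[0,0,0.03,0,0,0,1,0,0,0,0,0,0,1],
)

```text
time: 7.88
position: [0.5219, -0.3895, 0.099]
tool_rot: [0.981, 0.193, 0.0, 0.0]
ft_force: [-1.8, 0.5, 4.5]
grip_width: 0.021
grip_force: 15.0
```

Contact shows at 4.5 N. I release, rise and go on to the small round lid.

Call:
jog_arm(
  motion=[0,0,0,0,0,0,0.3,0,0,0,0,0,0,0,0,0,0,0,0,0,0,0,0,-0.3,0,0,0,0,0,0,-0.7,0,0,0,0,0,0,-0.7,0,0,0,0],
)

```text
time: 8.62
position: [0.5219, -0.3895, 0.1672]
tool_rot: [0.981, 0.193, 0.0, 0.0]
ft_force: [-0.3, -0.3, -0.5]
grip_width: 0.0432
grip_force: 0.0
```

```bash
python3 -c "
from h import *
go(.555,.4045,.11)"
```

```text
units [  8.29 -18.06   1.43] psi -67.73 turn units None tilt [ 0. -0.] pos [ 0.5219 -0.3895  0.1672] F [-0.3 -0.3 -0.5] w 0.0432 t 8.62
```

Call:
jog_arm(
  motion=[0.2,-0.5,0,0,0,0,0,0.45,-1,0,0,0,0,0,0.45,-1,0,0,0,0,0,0.45,-1,0,0,0,0,0,0.45,-1,0,0,0,0,0,0.45,-1,0,0,0,0,0,0.45,-1,0,0,0,0,0,0.45,-1,0,0,0,0,0,0.45,-1,0,0,0,0,0,0.45,-1,0,0,0,0,0,0.45,-1,0,0,0,0,0,0.45,-1,0,0,0,0,0],
)

```text
time: 10.12
position: [0.5362, 0.1166, 0.1652]
tool_rot: [0.981, 0.193, -0.001, -0.0]
ft_force: [0.7, -0.4, 0.7]
grip_width: 0.0436
grip_force: 0.0
```

Call:
jog_arm(
  motion=[0.45,-1,0,0,0,0,0,0.45,-1,0,0,0,0,0,0.45,-1,0,0,0,0,0,0.45,-1,0.2,0,0,0,0,0.45,-1,0.3,0,0,0,0,0.45,-1,0.4,0,0,0,0,0.44,-0.56,0.4,0,0,0,0,0,0,0.1,0,0,0,0,0,0,0,0,0,0,0],
)

```text
time: 11.25
position: [0.553, 0.404, 0.1089]
tool_rot: [0.981, 0.193, -0.002, 0.001]
ft_force: [0.3, 0.8, -0.2]
grip_width: 0.0434
grip_force: 0.0
```

```bash
python3 -c "
from h import *
go(.555,.4045,.034)"
```

```text
units [0.06 0.01 1.87] psi -67.69 turn units None tilt [-0.003 -0.002] pos [0.553  0.404  0.1089] F [ 0.3  0.8 -0.2] w 0.0434 t 11.25
```

Call:
jog_arm(
  motion=[0,0,0.6,0,0,0,0,0,0,0.6,0,0,0,0,0,0,0.4,0,0,0,0,0,0,0.26,0,0,0,0,0,0,0,0,0,0,0.5,0,0,0,0,0,0,1,0,0,0,0,0,0,1,0,0,0,0,0,0,1],
)

```text
time: 12.25
position: [0.5551, 0.4052, 0.0362]
tool_rot: [0.981, 0.193, 0.001, -0.0]
ft_force: [0.2, 0.3, 2.2]
grip_width: 0.0166
grip_force: 15.0
```

Call:
jog_arm(
  motion=[0,0,-0.2,0,0,0,1,0,0,-0.7,0,0,0,1,0,0,-0.9,0,0,0,1,0,0,-0.9,0,0,0,1,0,0,-0.7,0,0,0,1,0,0,0,0,0,0,1],
)

```text
time: 13.0
position: [0.5565, 0.4056, 0.1748]
tool_rot: [0.981, 0.193, 0.003, -0.001]
ft_force: [1.0, -0.6, -1.4]
grip_width: 0.0172
grip_force: 15.0
```

```bash
python3 -c "
from h import *
go(.357,.2765,.17)
a=robot.camera('side')[200:440,200:500];b=robot.camera('top')[150:350,380:580]
cv2.imwrite('pics/d.png',np.hstack([cv2.resize(a,(500,400)),cv2.resize(b,(300,300)).repeat(1,0)[:300].copy() if 0 else cv2.resize(b,(300,400))]))"
```

```text
units [-5.84  1.1   0.08] psi -67.72 turn units None tilt [0.006 0.003] pos [0.5565 0.4056 0.1748] F [ 1.  -0.6 -1.4] w 0.0172 t 13.0
```

View pics/d.png

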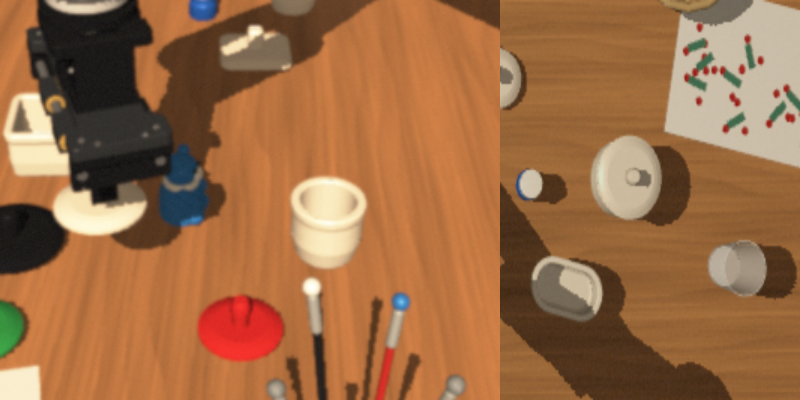

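The large lid sits on its pot and the small lid is held. Now I carry it to the small pot.

Call:
jog_arm(
  motion=[-0.4,0.1,0,0,0,0,1,-0.9,0.15,0,0,0,0,1,-0.9,0.15,0,0,0,0,1,-0.9,0.15,0,0,0,0,1,-0.9,0.15,0,0,0,0,1,-0.9,0.15,0,0,0,0,1,-0.6,0.15,0,0,0,0,1,-0.3,0.1,0,0,0,0,1,0,0,0,0,0,0,1,0,0,0,0,0,0,1,0,0,0,0,0,0,1],
)

```text
time: 14.48
position: [0.3579, 0.2766, 0.1715]
tool_rot: [0.981, 0.193, 0.0, -0.0]
ft_force: [-0.1, 0.4, -0.5]
grip_width: 0.0167
grip_force: 15.0
```

```bash
python3 -c "
from h import *
go(.357,.2765,.092)"
```

```text
units [-0.02 -0.01  1.99] psi -67.72 turn units None tilt [0.001 0.   ] pos [0.3579 0.2766 0.1715] F [-0.1  0.4 -0.5] w 0.0167 t 14.47
```

Call:
jog_arm(
  motion=[-0.02,0,0.5,0,0,0,1,0,0,0.5,0,0,0,1,0,0,0.4,0,0,0,1,0,0,0.25,0,0,0,1,0,0,0.15,0,0,0,1,0,0,0.1,0,0,0,1,0,0,0.05,0,0,0,1,0,0,0,0,0,0,1,0,0,0,0,0,0,1],
)

```text
time: 15.6
position: [0.3562, 0.2758, 0.0938]
tool_rot: [0.981, 0.193, 0.0, -0.0]
ft_force: [0.1, 0.2, 0.2]
grip_width: 0.0169
grip_force: 15.0
```

Call:
jog_arm(
  motion=[0,0,0.05,0,0,0,1,0,0,0,0,0,0,1],
)

```text
time: 15.85
position: [0.3564, 0.2759, 0.0919]
tool_rot: [0.981, 0.193, 0.0, -0.0]
ft_force: [-0.7, 0.7, 2.9]
grip_width: 0.0165
grip_force: 15.0
```

```bash
python3 -c "
from h import *
go(.357,.2765,.092)
cv2.imwrite('pics/e.png',cv2.resize(robot.camera('side')[240:400,280:500],None,fx=2.5,fy=2.5))"
```

```text
units [ 0.02 -0.01 -0.  ] psi -67.72 turn units None tilt [0.001 0.   ] pos [0.3564 0.2759 0.0919] F [-0.7  0.7  2.9] w 0.0165 t 15.85
```

View pics/e.png

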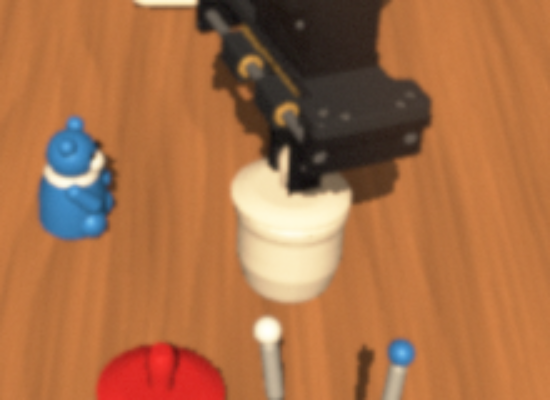

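The small lid is down and centred on its pot, with contact at about 3 N. I release and rise.

Call:
jog_arm(
  motion=[0,0,0,0,0,0,0.3,0,0,0,0,0,0,0,0,0,0,0,0,0,0,0,0,-0.3,0,0,0,0,0,0,-0.8,0,0,0,0,0,0,-0.9,0,0,0,0],
)

```text
time: 16.65
position: [0.3557, 0.2756, 0.1727]
tool_rot: [0.981, 0.193, -0.001, 0.0]
ft_force: [0.8, -0.2, 0.1]
grip_width: 0.0437
grip_force: 0.0
```

```bash
python3 -c "
from h import *
go(.4365,-.1075,.11,-85.7)"
```

```text
units [-1.76  9.63  1.57] psi -67.73 turn units 4.49 tilt [-0.001 -0.   ] pos [0.3557 0.2756 0.1727] F [ 0.8 -0.2  0.1] w 0.0437 t 16.65
```

Call:
jog_arm(
  motion=[-0.1,0.4,0,0,0,0,0,-0.17,0.9,0,0,0,0,0,-0.17,1,0,0,0,0,0,-0.17,1,0,0,0,0,0,-0.17,1,0,0,0,0,0,-0.17,1,0,0,0,0,0,-0.17,1,0,0,0,0,0,-0.17,1,0,0,0,0,0,-0.17,1,0,0,0,0,0,-0.17,0.9,0,0,0,0,0,-0.12,0.43,0,0,0,0,0],
)

```text
time: 18.02
position: [0.437, -0.1091, 0.171]
tool_rot: [0.981, 0.192, -0.0, -0.0]
ft_force: [-0.3, 0.2, -0.1]
grip_width: 0.0434
grip_force: 0.0
```

Call:
jog_arm(
  motion=[0,0,0.3,0,0,0.8,0,0,0,0.3,0,0,0.8,0,0,0,0.3,0,0,0.8,0,0,0,0.3,0,0,0.8,0,0,0,0.3,0,0,0.8,0,0,0,0,0,0,0.5,0,0,0,0,0,0,0,0,0,0,0,0,0,0,0],
)

```text
time: 19.02
position: [0.4374, -0.1072, 0.112]
tool_rot: [0.999, 0.038, 0.0, 0.0]
ft_force: [-0.1, -0.3, 0.7]
grip_width: 0.0433
grip_force: 0.0
```

```bash
python3 -c "
from h import *
go(.4365,-.1075,.034,-85.7)"
```

```text
units [-0.03  0.01  1.95] psi -85.69 turn units 0.0 tilt [ 0.001 -0.   ] pos [ 0.4374 -0.1072  0.112 ] F [-0.1 -0.3  0.7] w 0.0433 t 19.02
```

Call:
jog_arm(
  motion=[-0.02,0,0.6,0,0,0,0,0,0,0.6,0,0,0,0,0,0,0.4,0,0,0,0,0,0,0.32,0,0,0,0,0,0,0,0,0,0,0.5,0,0,0,0,0,0,1,0,0,0,0,0,0,1,0,0,0,0,0,0,1],
)

```text
time: 20.02
position: [0.4367, -0.1073, 0.0353]
tool_rot: [0.999, 0.037, 0.0, 0.0]
ft_force: [0.4, 0.6, 2.7]
grip_width: 0.0196
grip_force: 15.0
```

Call:
jog_arm(
  motion=[0,0,-0.2,0,0,0,1,0,0,-0.7,0,0,0,1,0,0,-0.9,0,0,0,1,0,0,-0.9,0,0,0,1,0,0,-0.7,0,0,0,1,0,0,0,0,0,0,1,0,0,0,0,0,0,1],
)

```text
time: 20.9
position: [0.4358, -0.1069, 0.1703]
tool_rot: [0.999, 0.037, -0.001, -0.0]
ft_force: [0.2, -0.4, -2.2]
grip_width: 0.0196
grip_force: 15.0
```

```bash
python3 -c "
from h import *
go(.666,.1325,.17,-86)"
```

```text
units [ 6.19 -5.54  0.  ] psi -85.72 turn units 0.07 tilt [-0.001  0.001] pos [ 0.4358 -0.1069  0.1703] F [ 0.2 -0.4 -2.2] w 0.0196 t 20.9
```

Call:
jog_arm(
  motion=[0.4,-0.35,0,0,0,0.07,1,0.85,-0.75,0,0,0,0,1,0.85,-0.75,0,0,0,0,1,0.85,-0.75,0,0,0,0,1,0.85,-0.75,0,0,0,0,1,0.85,-0.75,0,0,0,0,1,0.85,-0.75,0,0,0,0,1,0.5,-0.5,0,0,0,0,1,0.2,-0.2,0,0,0,0,1,0,0,0,0,0,0,1,0,0,0,0,0,0,1,0,0,0,0,0,0,1],
)

```text
time: 22.4
position: [0.6677, 0.1305, 0.1708]
tool_rot: [0.999, 0.034, -0.0, 0.0]
ft_force: [-0.3, 0.0, -1.2]
grip_width: 0.0197
grip_force: 15.0
```

```bash
python3 -c "
from h import *
go(.666,.1325,.085,-86)"
```

```text
units [-0.04 -0.05  2.14] psi -86.07 turn units -0.02 tilt [-0.001 -0.   ] pos [0.6677 0.1305 0.1708] F [-0.3  0.  -1.2] w 0.0197 t 22.4
```

Call:
jog_arm(
  motion=[-0.04,-0.05,0.5,0,0,0,1,0,0,0.5,0,0,0,1,0,0,0.5,0,0,0,1,0,0,0.3,0,0,0,1,0,0,0.15,0,0,0,1,0,0,0.1,0,0,0,1,0,0,0.05,0,0,0,1,0,0,0,0,0,0,1,0,0,0,0,0,0,1],
)

```text
time: 23.52
position: [0.6669, 0.1335, 0.0873]
tool_rot: [0.999, 0.035, 0.0, 0.0]
ft_force: [0.9, -0.4, -1.6]
grip_width: 0.0202
grip_force: 15.0
```

Call:
jog_arm(
  motion=[0,0,0.05,0,0,0,1,0,0,0,0,0,0,1],
)

```text
time: 23.78
position: [0.6671, 0.1335, 0.0854]
tool_rot: [0.999, 0.035, 0.001, -0.0]
ft_force: [-0.1, -0.8, 2.0]
grip_width: 0.02
grip_force: 15.0
```

```bash
python3 -c "
from h import *
go(.666,.1325,.085,-86)
a=cv2.resize(robot.camera('side')[200:360,160:380],None,fx=1.8,fy=1.8);b=cv2.resize(robot.camera('top')[130:350,130:340],(288,288))
cv2.imwrite('pics/f.png',np.hstack([a,b]))"
```

```text
units [-0.03  0.02  0.01] psi -86.0 turn units -0.0 tilt [0.001 0.   ] pos [0.6671 0.1335 0.0854] F [-0.1 -0.8  2. ] w 0.02 t 23.77
```

View pics/f.png

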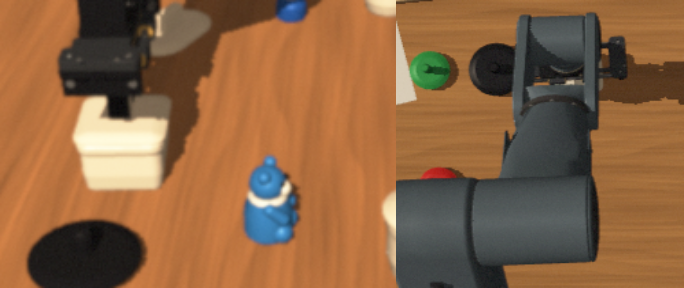

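The square lid is seated squarely on its pot. I release, rise and move to the oblong lid.

Call:
jog_arm(
  motion=[0,0,0,0,0,0,0.3,0,0,0,0,0,0,0,0,0,0,0,0,0,0,0,0,-0.3,0,0,0,0,0,0,-0.8,0,0,0,0,0,0,-0.8,0,0,0,0],
)

```text
time: 24.62
position: [0.6667, 0.1334, 0.1621]
tool_rot: [0.999, 0.035, 0.0, -0.0]
ft_force: [0.9, 0.3, 0.0]
grip_width: 0.0435
grip_force: 0.0
```

```bash
python3 -c "
from h import *
go(.667,-.156,.11,-26.9)"
```

```text
units [-0.5   7.22  1.3 ] psi -86.01 turn units -14.78 tilt [0. 0.] pos [0.6667 0.1334 0.1621] F [0.9 0.3 0. ] w 0.0435 t 24.62
```

Call:
jog_arm(
  motion=[0,0.4,0,0,0,0,0,-0.1,0.9,0,0,0,0,0,-0.1,1,0,0,0,0,0,-0.1,1,0,0,0,0,0,-0.1,1,0,0,0,0,0,-0.1,1,0,0,0,0,0,0,1,0,0,0,0,0,0,0.6,0,0,0,0,0,0,0.3,0,0,0,0,0,0,0,0,0,0,-0.8,0,0,0,0,0,0,-1,0,0,0,0,0,0,-1,0],
)

```text
time: 26.12
position: [0.6665, -0.154, 0.1604]
tool_rot: [0.991, 0.134, -0.0, -0.001]
ft_force: [-0.2, 0.0, 0.7]
grip_width: 0.0431
grip_force: 0.0
```

Call:
jog_arm(
  motion=[0,0,0.1,0,0,-1,0,0,0,0.1,0,0,-1,0,0,0,0.1,0,0,-1,0,0,0,0.1,0,0,-1,0,0,0,0.1,0,0,-1,0,0,0,0.1,0,0,-1,0,0,0,0.1,0,0,-1,0,0,0,0.1,0,0,-1,0,0,0,0.1,0,0,-1,0,0,0,0.1,0,0,-1,0,0,0,0.1,0,0,-1,0,0,0,0,0,0,-0.98,0],
)

```text
time: 27.62
position: [0.6663, -0.1537, 0.116]
tool_rot: [0.851, 0.525, -0.0, -0.001]
ft_force: [0.0, 0.5, -0.2]
grip_width: 0.0434
grip_force: 0.0
```

Call:
jog_arm(
  motion=[0,0,0,0,0,0,0,0,0,0,0,0,0,0],
)

```text
time: 27.88
position: [0.6668, -0.1546, 0.1167]
tool_rot: [0.852, 0.523, 0.0, -0.0]
ft_force: [0.4, -0.4, -0.3]
grip_width: 0.0434
grip_force: 0.0
```

```bash
python3 -c "
from h import *
go(.667,-.156,.034,-26.9)"
```

```text
units [-0.03  0.02  2.07] psi -26.89 turn units 0.0 tilt [-0.  0.] pos [ 0.6668 -0.1546  0.1167] F [ 0.4 -0.4 -0.3] w 0.0434 t 27.88
```

Call:
jog_arm(
  motion=[-0.03,0.02,0.6,0,0,0,0,0,0,0.6,0,0,0,0,0,0,0.5,0,0,0,0,0,0,0.33,0,0,0,0,0,0,0,0,0,0,0.5,0,0,0,0,0,0,1,0,0,0,0,0,0,1,0,0,0,0,0,0,1],
)

```text
time: 28.88
position: [0.6672, -0.1568, 0.0364]
tool_rot: [0.852, 0.523, 0.0, 0.0]
ft_force: [-1.3, -0.0, 1.6]
grip_width: 0.0159
grip_force: 15.0
```

Call:
jog_arm(
  motion=[0,0,-0.2,0,0,0,1,0,0,-0.7,0,0,0,1,0,0,-0.9,0,0,0,1,0,0,-0.9,0,0,0,1,0,0,-0.7,0,0,0,1,0,0,0,0,0,0,1,0,0,0,0,0,0,1],
)

```text
time: 29.75
position: [0.666, -0.1564, 0.1705]
tool_rot: [0.852, 0.523, -0.001, -0.001]
ft_force: [-0.3, -0.1, -0.8]
grip_width: 0.0159
grip_force: 15.0
```

```bash
python3 -c "
from h import *
go(.379,-.289,.17,-12.4)
im=robot.camera('top');cv2.imwrite('pics/g.png',im)
a=robot.camera('side');cv2.imwrite('pics/g.png',np.hstack([cv2.resize(a[120:320,180:420],(480,400)),cv2.resize(im[200:340,360:480],(300,400))]))"
```

```text
units [-6.2  -4.9   0.02] psi -26.89 turn units -3.62 tilt [-0.002  0.001] pos [ 0.666  -0.1564  0.1705] F [-0.3 -0.1 -0.8] w 0.0159 t 29.75
```

View pics/g.png

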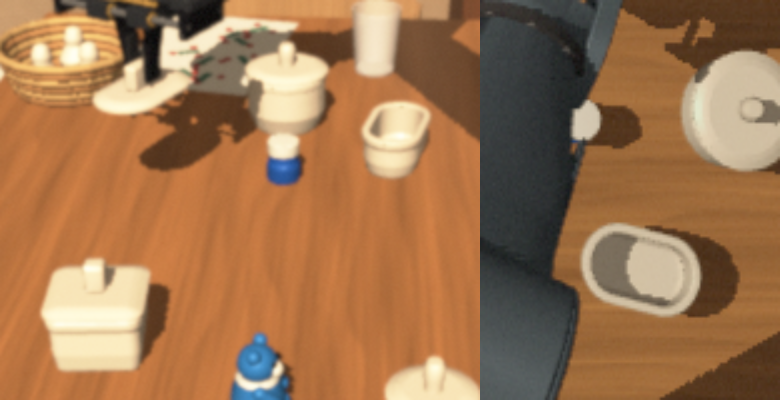

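The oblong lid is held level, and the square and large lids sit properly. I carry it to the oblong pot with the turn.

Call:
jog_arm(
  motion=[-0.4,-0.3,0,0,0,0,1,-0.9,-0.7,0,0,0,0,1,-0.9,-0.7,0,0,0,0,1,-0.9,-0.7,0,0,0,0,1,-0.9,-0.7,0,0,0,0,1,-0.9,-0.7,0,0,0,0,1,-0.7,-0.6,0,0,0,0,1,-0.4,-0.3,0,0,0,0,1,-0.2,-0.2,0,0,0,0,1,0,0,0,0,0,-0.6,1,0,0,0,0,0,-0.9,1,0,0,0,0,0,-0.9,1],
)

```text
time: 31.35
position: [0.3801, -0.2889, 0.171]
tool_rot: [0.805, 0.594, 0.0, -0.001]
ft_force: [0.4, 0.7, -0.7]
grip_width: 0.0157
grip_force: 15.0
```

Call:
jog_arm(
  motion=[0,0,0,0,0,-0.8,1,0,0,0,0,0,-0.42,1,0,0,0,0,0,0,1,0,0,0,0,0,0,1],
)

```text
time: 31.85
position: [0.38, -0.2892, 0.1714]
tool_rot: [0.779, 0.626, 0.0, -0.0]
ft_force: [-0.5, 0.4, -1.5]
grip_width: 0.0158
grip_force: 15.0
```

```bash
python3 -c "
from h import *
go(.379,-.289,.078,-12.4)"
```

```text
units [-0.   -0.03  2.34] psi -12.42 turn units -0.0 tilt [-0.  0.] pos [ 0.38   -0.2892  0.1714] F [-0.5  0.4 -1.5] w 0.0158 t 31.85
```

Call:
jog_arm(
  motion=[0,-0.02,0.5,0,0,0,1,0,0,0.6,0,0,0,1,0,0,0.5,0,0,0,1,0,0,0.35,0,0,0,1,0,0,0.15,0,0,0,1,0,0,0.1,0,0,0,1,0,0,0.08,0,0,0,1,0,0,0,0,0,0,1,0,0,0,0,0,0,1],
)

```text
time: 32.98
position: [0.3793, -0.2892, 0.0807]
tool_rot: [0.779, 0.627, 0.0, 0.0]
ft_force: [0.2, -0.0, -2.1]
grip_width: 0.016
grip_force: 15.0
```

Call:
jog_arm(
  motion=[0,0,0.05,0,0,0,1,0,0,0,0,0,0,1],
)

```text
time: 33.22
position: [0.3793, -0.2893, 0.0784]
tool_rot: [0.779, 0.627, 0.0, 0.0]
ft_force: [0.4, -0.1, -0.6]
grip_width: 0.0161
grip_force: 15.0
```

```bash
python3 -c "
from h import *
go(.379,-.289,.078,-12.4)
cv2.imwrite('pics/i.png',cv2.resize(robot.camera('side')[130:250,280:460],None,fx=3,fy=3))"
```

```text
units [ 0.   -0.01  0.01] psi -12.4 turn units -0.0 tilt [ 0. -0.] pos [ 0.3793 -0.2893  0.0784] F [ 0.4 -0.1 -0.6] w 0.0161 t 33.23
```

View pics/i.png

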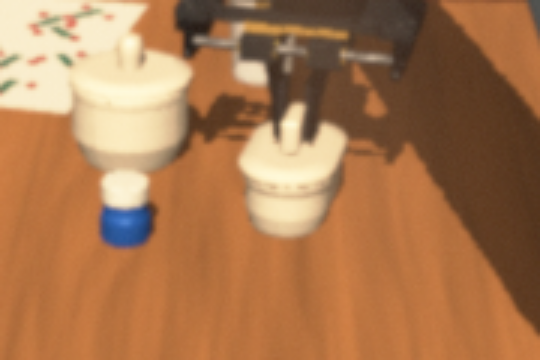

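The lid is aligned and just above the rim, without contact yet. I lower a little more.

Call:
jog_arm(
  motion=[0,0,0.03,0,0,0,1,0,0,0,0,0,0,1],
)

```text
time: 33.52
position: [0.3793, -0.2892, 0.0783]
tool_rot: [0.779, 0.627, -0.0, 0.0]
ft_force: [-1.5, 1.1, 9.3]
grip_width: 0.016
grip_force: 15.0
```

Contact is made. I release, rise and check everything.

Call:
jog_arm(
  motion=[0,0,-0.02,0,0,0,0.5,0,0,0,0,0,0,0,0,0,0,0,0,0,0,0,0,-0.3,0,0,0,0,0,0,-0.9,0,0,0,0,0,0,-0.9,0,0,0,0,0,0,-0.9,0,0,0,0,0.5,0.5,-0.5,0,0,0,0,0.5,1,0,0,0,0,0,0,1,0,0,0,0,0,0,0,0,0,0,0,0],
)

```text
time: 34.9
position: [0.488, -0.2721, 0.2189]
tool_rot: [0.779, 0.627, 0.0, 0.002]
ft_force: [-0.8, -0.0, 0.3]
grip_width: 0.0433
grip_force: 0.0
```

```bash
python3 -c "
from h import *
a=robot.camera('side');b=robot.camera('top')
cv2.imwrite('pics/j.png',np.hstack([a[110:410,180:460],cv2.resize(b[140:340,120:500],(520,274)).repeat(1,0) if 0 else cv2.copyMakeBorder(cv2.resize(b[140:340,120:500],(520,274)),0,26,0,0,0)]))"
```

```text
(no output)
```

View pics/j.png

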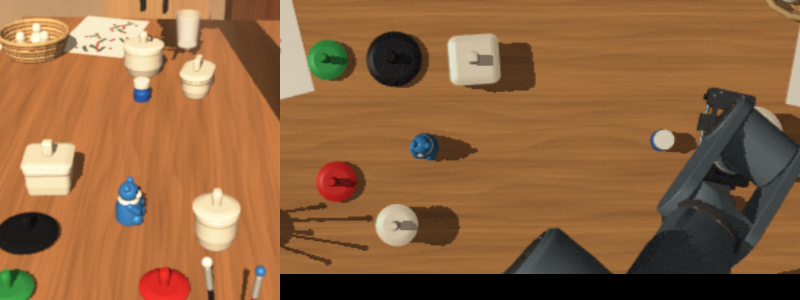

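All four lids sit level on their pots in the side view, and the bear and jar haven't moved. I hand in.

```bash
python3 -c "
from rig import robot
print(robot.hand_in())"
```

```text
the job is handed in; nothing more can be done
None
```

All four lids were set down on their own pots, in the order asked, and look flat in the camera views; the pots, bear and jar look undisturbed, and I handed the job in at about 35 s, though the hand-in returned no verdict.

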